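Turn the bracket to its bare stud and snap the cap on

ROBOT

A 6-joint arm with a two-finger parallel gripper is mounted at the origin on the work surface. World frame = base frame: x ahead of the robot, y to its left, z up, the work surface at z = 0. Lengths are in m, angles in rad, forces in N, time in s.
With the tool pointing down it reaches from about 0.35 to 0.775 m from the base axis. Payload 7.3 kg.
Tool frame: the origin (TCP) lies on the centre line of the jaws, within the pads' length; the fingertips stand robot.nose_length ahead of it and the grasp point (between the pads) is the TCP (robot.nose_length is the distance from the TCP to the fingertips, in m); z points along the fingers, y is the direction in which the jaws open and shut (so a half turn about z gives the same grasp; the last joint's range is limited). The gripper opens to 92 mm and grips with 3 to 60 N. Pads are 19 mm wide; open, the fingers measure 130 mm over their backs; the gripper's body (75 mm by 190 mm) begins 47 mm behind the grasp point.
Start: joints at [0.966, 0.342, 1.524, -0, 1.275, -0.146], TCP at [0.232, 0.471, 0.221] pointing down, gripper open.
Joint ranges: [-2.53, 2.53], [-0.77, 2.02], [0.04, 2.7], [-1, 4.14], [0.28, 2.66], [-3.11, 3.11]. Speed limits (rad/s): [2.57, 2.57, 3.14, 3.14, 3.14, 3.14].

INTERFACE

Orientations are given as [roll, pitch, yaw] about the fixed x, y, z axes, in that order (R = Rz(yaw) Ry(pitch) Rx(roll)).
In Python, from cell import robot, read_camera gives the robot as it stands.
- The arm moves only by the shell command python3 -m crank 'ROWS' [FORCE]. ROWS is JSON, a list of rows, each a list of 7 numbers: the shift along the tool's x, y, z in cm, then the turn, a rotation vector about the tool's x, y, z in degrees, then the opening, from 0 (shut) to 1 (fully open). In form: [[tx, ty, tz, wx, wy, wz, jaw], ...]. A call has 1 to 5 rows; each row is the pose to reach, as a shift and turn from the pose commanded when the call began, along the tool's axes at that moment; what a row does not reach only later rows make up. A row lasts 1/8 s, in which the tool goes at most 62.5 mm and 10.7 degrees, less where a joint would pass 70% of its speed; a pose out of reach is approached as far as the arm can. A call with a gripper value outside its range is refused whole. The fingers move at their own pace and stop on an object; FORCE is the grip in N (left out, the last holds). Time passes only in rows, so rows that repeat a pose let the fingers close. It gives the time, the measured TCP pose, the force and the opening at its end, in the units of the state.
- robot.observe(): the state, without advancing time (a new reading comes with each control period).
- read_camera(name): name is "scene" or "top" or "wrist"; returns a dict with "frame" (400x640x3 uint8, red, green, blue), "intrinsics" (3x3 intrinsics, pixels), "distortion" ([k1, k2, p1, p2, k3] as OpenCV has them; the pictures are not rectified), "R" (3x3) and "t" (3): a world point X has camera coordinates R X + t. Camera axes: x right, y down, z forward; pixel columns grow to the right and rows downward; lengths in m; the calibration is good to about 2 mm. A picture is of the moment at which its call begins. There is no depth.
- robot.hand_in(): hands the job in, once; it reports no verdict.
The state is a dict: "time": time; "qpos": joint angles; "qvel": joint speeds; "joint_efforts": joint torques, N m; "tool_pos": TCP position; "tool_rot": TCP orientation; "contact_force": force on the tool from outside, world axes, zero at the start; "torque": the same for the moment, N m; "opening": finger opening in m.
Only numpy, scipy, OpenCV 4.12 (cv2) and the standard library are available. Lean on these libraries where they do the work, as an engineer would, in place of code of your own. Each camera call takes 0.05 s, during which the arm holds its last target.

TASK

One leg of the pivoted two-leg bracket already has its cap; turn the bracket anticlockwise (seen from above) until the capped leg rests against the stop block, then put the loose closed-top cap from the bench over the bare stud and press it until it clicks. Keep pressing after the click until the brass seat ring is pushed right down, and finish like that, still holding the cap hard down with the fingers, without letting go. Leave the flanged plug, the bushing and the other things on the bench alone.

Things in the scene. Friction and masses are not known exactly. Their poses are not given: they have to be found in the camera images.
- cap: loose grey plastic snap cap standing open end down on the bench: a plain cylinder 34 mm in diameter and 34 mm tall with a closed flat top. Origin: centre of its open lower rim; z up, along its axis. Hollow inside to 30 mm depth; bore 27 mm, narrowed to 20 mm by an inner lip in the lowest 4 mm. About 30 g
- stud_top (a point): centre of the top of the bare steel stud on the bracket's uncapped leg, 56 mm above the bench; it moves round as the bracket turns. Upright stud, 18 mm in diameter, 28 mm high above the leg, tapering to 11 mm over its top 6 mm. Four slippery spring balls stick out 3.5 mm from its side, centred 13.5 mm below this point. 90 mm from the pivot
- stud_foot (a point): centre of the foot of the same stud, on the leg's upper face, 28 mm above the bench. As the cap is pushed down, its lip meets the balls with its rim about 19 mm above this point; some 10 to 15 N gets it past, then the resistance vanishes (the click), the balls pull the cap down and its rim drops on to the seat ring 6 mm above this point; fully pressed the rim is 2 mm above it, on a rigid stop
- pivot (a point): top of the pivot bolt, 36 mm above the bench, on the vertical axis about which the bracket turns. The jig under it is a fixed dark steel plate 200 x 200 mm, 14 mm thick, reaching 50 mm beyond the pivot on two sides and 150 mm on the two others; it stands elsewhere each time
- tab_top (a point): centre of the top edge of the uncapped leg's bent-up end, 64 mm above the bench, 154 mm from the pivot, in line with the stud. This tab is 8 mm thick along the leg, 36 mm wide across it (as the leg is), 36 mm tall above the leg; push its side edge or pinch it from above. The other leg, 90 degrees on anticlockwise, carries a cap already fitted 90 mm from the pivot
- bracket (a joint): turn of the bracket in rad, growing anticlockwise seen from above: starts between 0 and 0.35; 1.571 is against the stop block. It stays where it is left; about 2 N at the tab moves it
- seat (a joint): how far the brass seat ring round the foot of the bare stud is pressed down, in m: 0 free (its top 6 mm above the leg), 0.004 right down. Diameter 32 mm. A spring pushes it up with 3 N at the start of its travel and 9 N right down
- plug: loose grey flanged plug, not to be used: a flat flange 52 mm in diameter with a narrower 26 mm boss, 22 mm tall in all. Origin: centre of its underside
- bushing: loose grey bushing, not to be used: a short tube open at both ends, 42 mm outside, 24 mm inside, 26 mm tall. Origin: centre of its underside
- tin: loose tin, 74 mm in diameter, 85 mm tall, to the right of the jig; a bystander. Origin: centre of its underside
- driver: loose screwdriver lying on the bench; a bystander
- spanner: loose spanner lying beyond the jig; a bystander
- jar: loose screw jar, 60 mm in diameter, 70 mm tall; a bystander. Origin: centre of its underside
- offcut: loose strip of wood 140 x 45 x 20 mm; a bystander. Origin: centre of its underside

How it is judged:
On the way, in this order (a step that is already met when the one before it is completed fails the run):
1. the bracket is turned against the stop block, the cap not yet on the stud (value of joint bracket above 1.52 rad and horizontal distance between cap and stud_top above 0.02 m), for 0.2 s.
2. the cap has clicked past the balls, upright on the stud (horizontal distance between cap and stud_top below 0.003 m and angle between cap's own z axis and vertical below 0.09 rad and z of cap in the frame of stud_top below -0.019 m), for 0.1 s.
At the end, for the whole second after the job is handed in: Through the last second: bracket within 0.05 rad of the stop; cap on the stud's axis within 3 mm, upright within 5 degrees, rim over 23 mm below the stud top; seat ring pressed down over 2.8 of its 4 mm; fingers on the cap with over 2 N (value of joint bracket above 1.52 rad and horizontal distance between cap and stud_top below 0.003 m and angle between cap's own z axis and vertical below 0.09 rad and z of cap in the frame of stud_top below -0.023 m and value of joint seat above 0.0028 m and contact force between the fingers and cap above 2 N); the arm keeps its last pose, push and grip.
It fails at once if a bystander is moved more than 4 cm (distance of any of plug, bushing, tin, driver, spanner, jar, offcut from where it was at the start of the episode above 0.04 m).
It also fails if it takes over 58 s, if anything falls off the work surface, if the arm or the gripper's body presses on something with over 40 N, if the wrist force passes 120 N, or if a joint passes its speed limit or range.

## Working session

There is one attempt and no reset: what is moved stays moved. The work goes in short steps, Python scripts to look and compute and a shell command to move; the robot and the scene stay as the last step left them, time stands still between calls to the robot, and variables do not carry over. Pictures are saved under pics/ and viewed, and the job is handed in when it is done.

```bash
ls; mkdir -p pics; cat > h.py <<'E'
import numpy as np, cv2
from cell import robot, read_camera
def snap(n,f):
    c=read_camera(n); cv2.imwrite('pics/'+f,c['frame'][:,:,::-1]); np.savez('pics/'+f[:-4]+'.npz',**{k:np.array(v) for k,v in c.items()}); return c
def load(f): return dict(np.load('pics/'+f+'.npz'))
def ray(c,uv):
    p=cv2.undistortPoints(np.array([[uv]],float),np.array(c['intrinsics'],float),np.array(c['distortion'],float))[0,0]
    R=np.array(c['R']);t=np.array(c['t']); return -R.T@t, R.T@np.array([p[0],p[1],1.])
def at(c,uv,z):
    o,d=ray(c,uv); return o+d*(z-o[2])/d[2]
def proj(c,X):
    R=np.array(c['R']);t=np.array(c['t'])
    return cv2.projectPoints(np.array([X],float),cv2.Rodrigues(R)[0],t,np.array(c['intrinsics'],float),np.array(c['distortion'],float))[0][0,0]
E
python3 - <<'E'
from h import *
for n in ['scene','top','wrist']: 
    c=snap(n,n+'0.png'); print(n,-np.array(c['R']).T@c['t'])
o=robot.observe(); print(o, robot.nose_length)
E
```

```text
pics
scene [0.98647404 0.41346471 1.03393082]
top [ 0.40367722 -0.03555938  1.10790782]
wrist [0.1558013  0.50717495 0.38429189]
{'time': 0.15, 'qpos': array([ 9.66017763e-01,  3.42543216e-01,  1.52476208e+00, -6.83812030e-05,
        1.27544513e+00, -1.46005302e-01]), 'qvel': array([ 0.00034753, -0.00251823, -0.00503102, -0.00091015, -0.00010316,
        0.00177321]), 'joint_efforts': array([ 1.45799811e-03, -4.31470549e+01, -2.44352460e+01,  7.17171072e-02,
        5.37200226e-02, -6.05430228e-05]), 'tool_pos': array([0.23231744, 0.47045217, 0.22062713]), 'tool_rot': array([-3.14043769e+00, -1.03739226e-04,  2.68283927e+00]), 'contact_force': array([-2.48519602e-05, -4.33061870e-01, -8.38432975e-02]), 'torque': array([ 0.01047774, -0.02229199, -0.02906633]), 'opening': 0.09225036916428044} 0.019
```

View pics/top0.png

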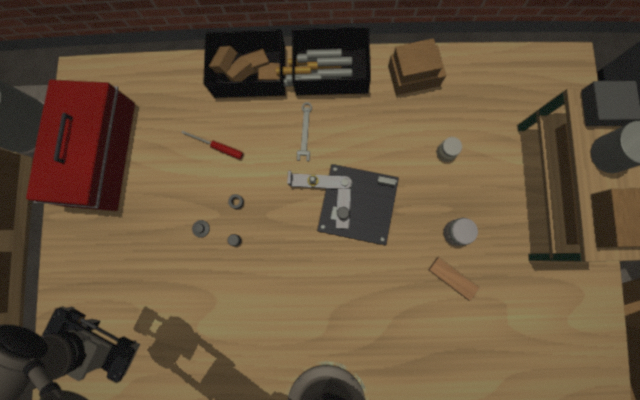

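View pics/scene0.png

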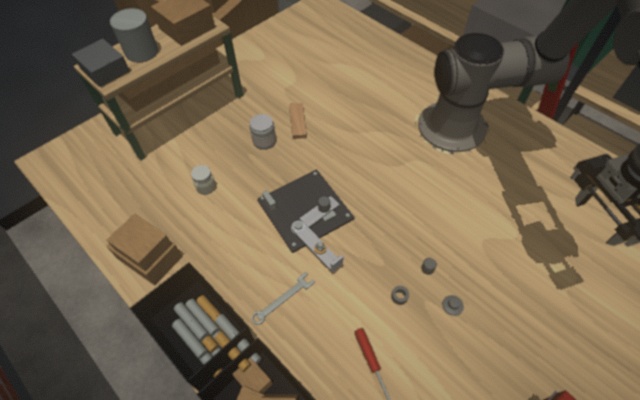

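View pics/wrist0.png

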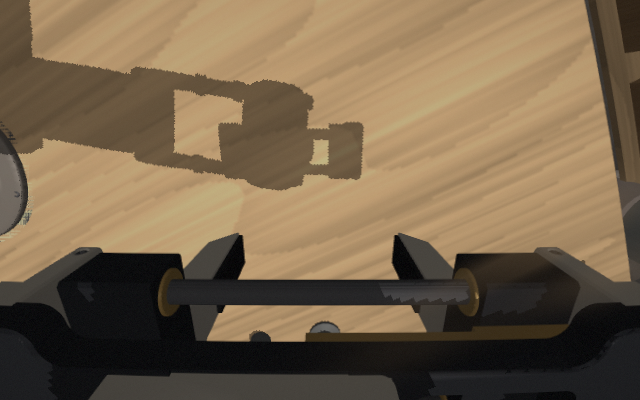

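The top view shows the pivot at about (347,182), the bare stud at (313,181), the tab at (291,180) and the fitted cap at (343,213). The stop is near (387,181). On the bench are the loose cap (234,240), the bushing (236,201) and the plug (201,228). I'll zoom in to measure.

```bash
python3 - <<'E'
from h import *
a=load('top0')['frame'][150:260,180:410]; b=load('scene0')['frame'][160:330,240:480]
cv2.imwrite('pics/zt.png',cv2.resize(a[:,:,::-1],None,fx=3.4,fy=3.4,interpolation=cv2.INTER_CUBIC))
cv2.imwrite('pics/zs.png',cv2.resize(b[:,:,::-1],None,fx=3.2,fy=3.2,interpolation=cv2.INTER_CUBIC))
E
```

```text
(no output)
```

View pics/zt.png

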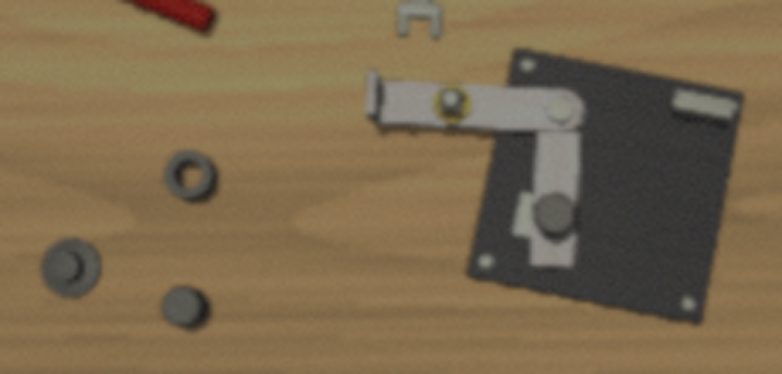

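View pics/zs.png

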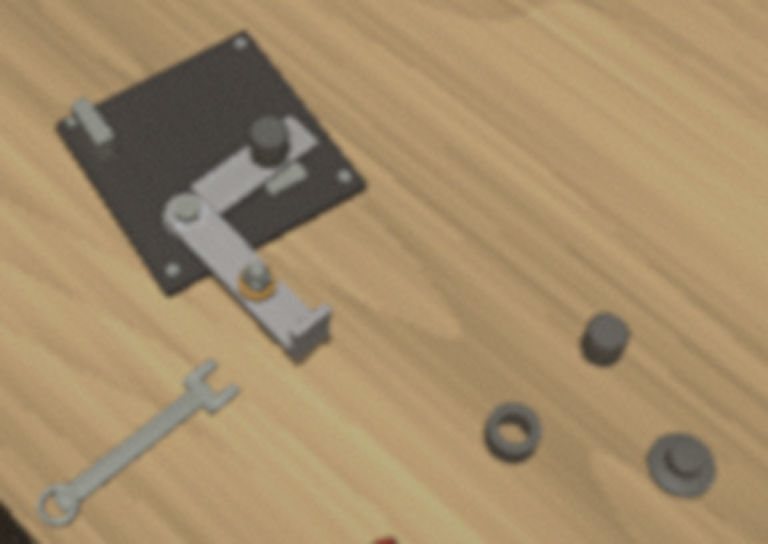

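```bash
python3 - <<'E'
from h import *
T=load('top0');S=load('scene0')
zt=lambda u,v:(180+(u+.5)/3.4-.5,150+(v+.5)/3.4-.5)
zs=lambda u,v:(240+(u+.5)/3.2-.5,160+(v+.5)/3.2-.5)
for n,a,b,z in [('cap',(184,305),(606,328),.034),('pivot',(564,108),(187,208),.036),('stud',(451,99),(256,271),.056),('tab',(372,95),(315,320),.064),('fitted',(554,213),(269,131),.028+.036),('plugtop',(66,265),(685,456),.022),('bushtop',(190,175),(513,428),.026),('jigTL',(516,50),(168,293),.014),('jigTR',(742,95),(60,125),.014),('jigBL',(470,275),(363,187),.014),('jigBR',(700,322),(245,32),.014),('stop',(705,103),(92,120),.03)]:
    A=at(T,zt(*a),z);B=at(S,zs(*b),z)
    o1,d1=ray(T,zt(*a));o2,d2=ray(S,zs(*b))
    s=np.linalg.lstsq(np.c_[d1,-d2],o2-o1,rcond=None)[0];M=(o1+d1*s[0]+o2+d2*s[1])/2
    print(n,A[:2].round(4),B[:2].round(4),'tri',M.round(4),np.linalg.norm(M[:2]).round(3))
E
```

```text
cap [0.4518 0.2497] [0.4524 0.2526] tri [0.4514 0.2514 0.0308] 0.517
pivot [ 0.6092 -0.065 ] [ 0.6107 -0.0585] tri [ 0.6092 -0.0636  0.029 ] 0.612
stud [0.6146 0.0273] [0.6193 0.0316] tri [0.6162 0.028  0.0473] 0.617
tab [0.6177 0.0908] [0.6202 0.0968] tri [0.6183 0.093  0.0563] 0.625
fitted [ 0.5189 -0.0544] [ 0.5217 -0.0516] tri [ 0.5193 -0.0543  0.0588] 0.522
plugtop [0.4871 0.3535] [0.4891 0.3574] tri [0.487  0.3563 0.0163] 0.603
bushtop [0.5606 0.2485] [0.5649 0.2531] tri [0.5615 0.2513 0.0171] 0.615
jigTL [ 0.6644 -0.026 ] [ 0.6685 -0.021 ] tri [ 0.6661 -0.0254  0.005 ] 0.667
jigTR [ 0.6216 -0.216 ] [ 0.6232 -0.21  ] tri [ 0.6217 -0.2157  0.0073] 0.658
jigBL [0.4739 0.0155] [0.4818 0.022 ] tri [ 0.4747  0.0163 -0.0005] 0.475
jigBR [ 0.4318 -0.1738] [ 0.4356 -0.1689] tri [ 0.4316 -0.1742  0.0057] 0.465
stop [ 0.6122 -0.1824] [ 0.6058 -0.1846] tri [ 0.6098 -0.1803  0.0388] 0.636
```

```bash
cat >> h.py <<'E'
def rel(target,yaw):
    o=robot.observe(); r=o['tool_rot']; y0=r[2]
    from scipy.spatial.transform import Rotation as Ro
    R=Ro.from_euler('xyz',r).as_matrix(); Rt=Ro.from_euler('xyz',[np.pi,0,yaw]).as_matrix()
    d=R.T@(np.array(target)-o['tool_pos']); w=Ro.from_matrix(R.T@Rt).as_rotvec(degrees=True)
    print('pos',o['tool_pos'].round(4),'yaw',np.degrees(y0).round(1),'shift cm',(d*100).round(2),'turn',w.round(2),'F',o['contact_force'].round(2),'open',o['opening'],'t',o['time'])
E
python3 - <<'E'
from h import *
P=np.array([.610,-.062]);f=np.radians(86.7);e=np.array([np.cos(f),np.sin(f)]);n=np.array([-e[1],e[0]])
C=P+.154*e-.045*n
print(C);rel([*C,.16],f); rel([*C,.055],f)
for a in (3,6,9,12,15,18):
    a=np.radians(a);c,s=np.cos(a),np.sin(a);v=np.array([15.4,3.7]);print(np.degrees(a),(np.array([[c,s],[-s,c]])@v-v).round(2))
E
```

```text
[0.66379024 0.08915426]
pos [0.2323 0.4705 0.2206] yaw 153.7 shift cm [-55.57 -15.07   6.07] turn [-6.000e-02  3.000e-02  6.702e+01] F [-0.   -0.43 -0.08] open 0.09225036916428044 t 0.15
pos [0.2323 0.4705 0.2206] yaw 153.7 shift cm [-55.57 -15.06  16.57] turn [-6.000e-02  3.000e-02  6.702e+01] F [-0.   -0.43 -0.08] open 0.09225036916428044 t 0.15
3.0000000000000004 [ 0.17 -0.81]
6.000000000000001 [ 0.3  -1.63]
9.0 [ 0.39 -2.45]
12.000000000000002 [ 0.43 -3.28]
14.999999999999998 [ 0.43 -4.11]
18.0 [ 0.39 -4.94]
```

```bash
python3 -m crank '[[-5.6,-1.5,0.6,0,0,6.7,0.4],[-11.1,-3,1.2,0,0,13.4,0],[-16.7,-4.5,1.8,0,0,20.1,0],[-22.2,-6,2.4,0,0,26.8,0],[-27.8,-7.5,3,0,0,33.5,0]]' 20; python3 -c "
from h import *
rel([.664,.089,.16],np.radians(86.7))"
```

```text
time: 0.78
tool_pos: [0.4496, 0.279, 0.1908]
tool_rot: [-3.142, -0.0, 2.094]
contact_force: [-0.3, 0.4, -0.8]
opening: 0.0461
pos [0.4496 0.279  0.1908] yaw 120.0 shift cm [-27.17   9.07   3.08] turn [-1.000e-02 -1.000e-02  3.329e+01] F [-0.27  0.42 -0.79] open 0.04610006415812888 t 0.775
```

```bash
python3 -m crank '[[-5.4,1.8,0.6,0,0,6.7,0],[-10.8,3.6,1.2,0,0,13.3,0],[-16.3,5.4,1.8,0,0,20,0],[-21.7,7.2,2.4,0,0,26.6,0],[-27.2,9.1,3,0,0,33.3,0]]'; python3 -c "
from h import *
snap('wrist','w1.png')
snap('scene','s1.png')
rel([.664,.089,.055],np.radians(86.7))"
```

```text
time: 1.4
tool_pos: [0.6651, 0.0897, 0.1606]
tool_rot: [-3.141, -0.0, 1.513]
contact_force: [0.3, 0.2, 0.6]
opening: 0.0011
pos [0.6668 0.0861 0.1586] yaw 86.5 shift cm [ 0.29 -0.29 10.36] turn [-0.04  0.09 -0.23] F [-0.27  0.47 -1.85] open 0.00024462184728619145 t 1.5
```

View pics/w1.png

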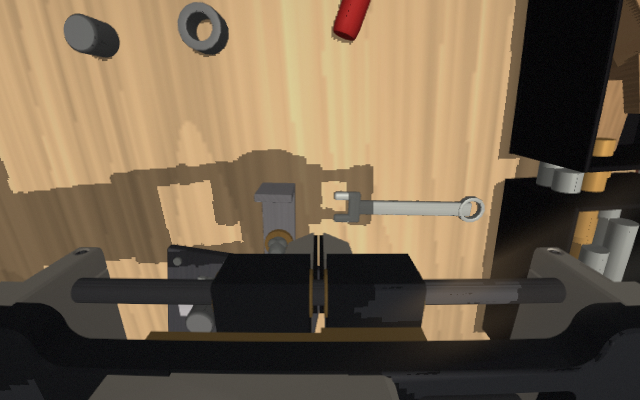

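View pics/s1.png

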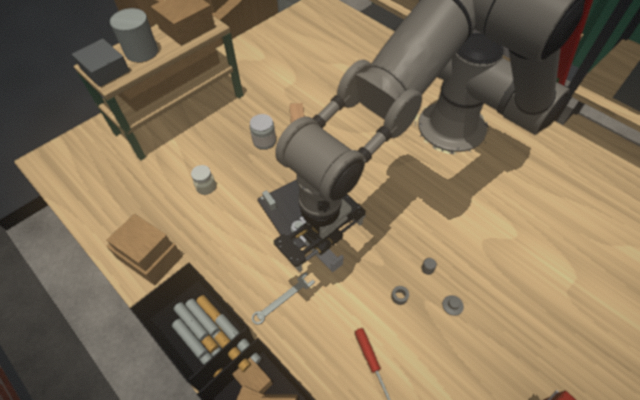

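The wrist view shows the tab's top edge spanning (257..295, 187), to the left of the closed fingers. The cap top is at (85,33). The stud is partly hidden at (279,243). I'll cross-check positions with this view.

```bash
python3 - <<'E'
from h import *
W=load('w1')
for n,u,z in [('tabL',(256,187),.064),('tabR',(296,187),.064),('tabmid',(276,187),.064),('cap',(84,32),.034),('bush',(202,26),.026)]: print(n,at(W,u,z).round(4))
rel([.664,.089,.055],np.radians(86.7))
print(np.array(W['t']))
E
```

```text
tabL [0.6063 0.1022 0.064 ]
tabR [0.6441 0.1    0.064 ]
tabmid [0.6252 0.1011 0.064 ]
cap [0.457  0.2518 0.034 ]
bush [0.5656 0.2496 0.026 ]
pos [0.6668 0.0861 0.1586] yaw 86.5 shift cm [ 0.29 -0.29 10.36] turn [-0.04  0.09 -0.23] F [-0.27  0.47 -1.85] open 0.00024462184728619145 t 1.5
[-0.65784195  0.10029533  0.37508567]
```

```bash
python3 -c "
from h import *
rel([.673,.091,.055],np.radians(86.7))"; python3 -m crank '[[0.3,0.5,3,0,0,0,0],[0.4,0.6,6,0,0,0,0],[0.4,0.6,8.5,0,0,0,0],[0.4,0.6,10.3,0,0,0,0],[0.4,0.6,10.3,0,0,0,0]]'; python3 -c "
from h import *
rel([.673,.091,.055],np.radians(86.7))
snap('scene','s2.png')
snap('wrist','w2.png')"
```

```text
pos [0.6668 0.0861 0.1586] yaw 86.5 shift cm [ 0.54  0.6  10.36] turn [-0.04  0.09 -0.23] F [-0.27  0.47 -1.85] open 0.00024462184728619145 t 1.5
time: 2.12
tool_pos: [0.6692, 0.095, 0.0566]
tool_rot: [-3.138, 0.0, 1.517]
contact_force: [-0.7, -0.8, 0.3]
opening: 0.0004
pos [0.6692 0.095  0.0566] yaw 86.9 shift cm [-0.38  0.4   0.16] turn [-0.18  0.01  0.23] F [-0.69 -0.77  0.32] open 0.00042062920152116315 t 2.125
```

View pics/w2.png

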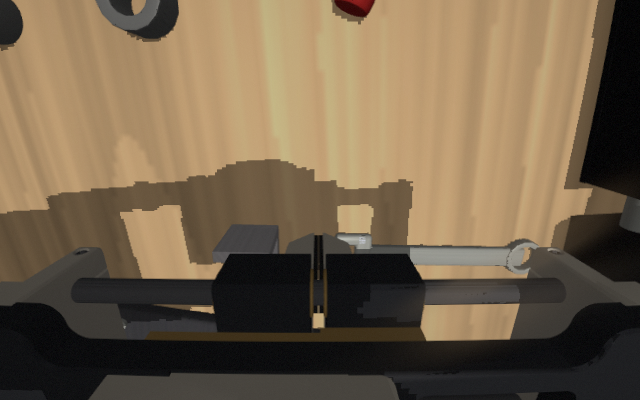

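```bash
python3 -m crank '[[0,-0.6,0,0,0,0,0],[0,-1.2,0,0,0,0,0],[0.22,-2.3,0,0,0,-4,0],[0.36,-3.42,0,0,0,-8,0],[0.43,-4.55,0,0,0,-12,0]]'; python3 -m crank '[[0.22,-1.1,0,0,0,-4,0],[0.36,-2.22,0,0,0,-8,0],[0.43,-3.35,0,0,0,-12,0],[0.41,-4.47,0,0,0,-16,0],[0.32,-5.59,0,0,0,-20,0]]'; python3 -c "
from h import *
snap('top','t3.png');snap('wrist','w3.png');snap('scene','s3.png')
rel([.673,.091,.055],np.radians(86.7))
for f in 't3','s3':
  a=load(f)['frame'][(140 if f=='t3' else 160):(300 if f=='t3' else 320),240:480]; cv2.imwrite('pics/'+f+'z.png',cv2.resize(a[:,:,::-1],None,fx=3,fy=3,interpolation=cv2.INTER_CUBIC))"
```

```text
time: 2.85
tool_pos: [0.6245, 0.1017, 0.0587]
tool_rot: [3.141, -0.0, 1.729]
contact_force: [0.1, 0.2, 0.0]
opening: 0.0006
time: 3.48
tool_pos: [0.5688, 0.0961, 0.0588]
tool_rot: [3.141, 0.0, 2.078]
contact_force: [-0.5, 0.3, -0.3]
opening: 0.0005
pos [0.5692 0.096  0.0588] yaw 118.8 shift cm [-5.45  8.85  0.39] turn [ 0.05  0.   32.14] F [-0.01  0.1   0.22] open 0.0008362548572376581 t 3.625
```

View pics/s3z.png

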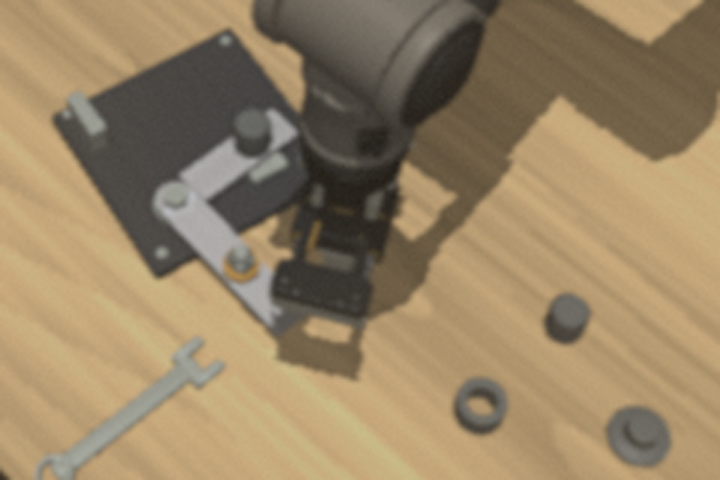

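View pics/w3.png

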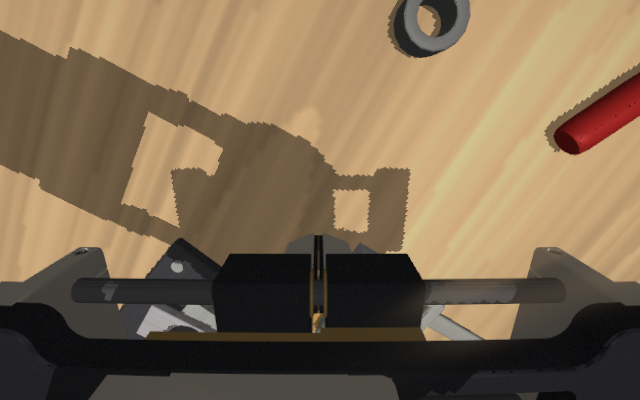

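```bash
python3 - <<'E'
from h import *
W=load('w2')
for u in [(230,226),(279,226),(254,226),(218,250)]: print(u,at(W,u,.064).round(4),at(W,u,.028).round(4))
print('tip',proj(W,[.6692,.095,.038]),'tcp',proj(W,[.6692,.095,.0566]))
W=load('w3')
for z in (.02,.04,.064): print(proj(W,[.5692,.096,z]),proj(W,[.62,.094,z]))
W=load('w1');print(proj(W,[.6668,.0861,.14]))
T=load('t3')
E
```

```text
(230, 226) [0.6175 0.112  0.064 ] [0.6045 0.0968 0.028 ]
(279, 226) [0.6469 0.1104 0.064 ] [0.6407 0.0949 0.028 ]
(254, 226) [0.6319 0.1112 0.064 ] [0.6223 0.0958 0.028 ]
(218, 250) [0.6075 0.0963 0.064 ] [0.5923 0.0775 0.028 ]
tip [317.74919348 229.66409562] tcp [317.68190381 241.81985942]
[321.90824897 221.1428345 ] [376.51648903 252.1015477 ]
[322.2229104  232.29909835] [381.75253151 265.5738803 ]
[322.68856794 248.83070244] [389.41421122 285.31860377]
[321.75462417 233.94265397]
```

View pics/t3z.png

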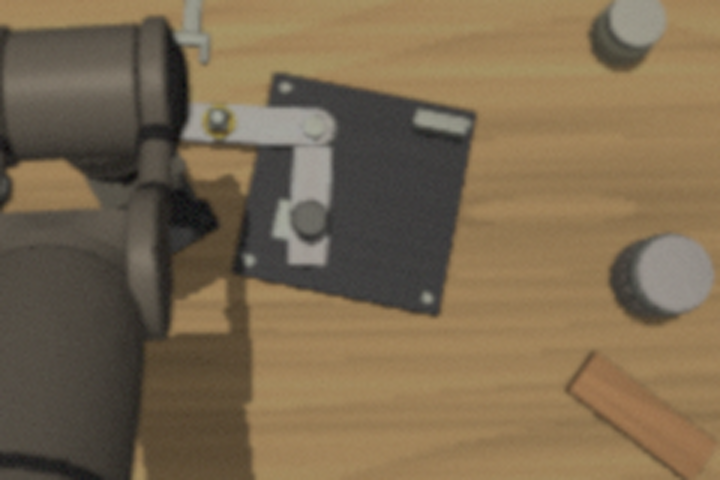

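The fingers went round the outside of the tab because the radial overlap was too small. I'll lift, go back, and retry about 10 mm closer to the pivot.

```bash
python3 -c "
from h import *
rel([.6705,.085,.105],np.radians(86.7))
rel([.6705,.085,.054],np.radians(86.7))"
```

```text
pos [0.5692 0.096  0.0588] yaw 118.8 shift cm [-5.86  8.35 -4.61] turn [ 0.05  0.   32.14] F [-0.01  0.1   0.22] open 0.0008362548572376581 t 3.625
pos [0.5692 0.096  0.0588] yaw 118.8 shift cm [-5.86  8.34  0.49] turn [ 0.05  0.   32.14] F [-0.01  0.1   0.22] open 0.0008362548572376581 t 3.625
```

```bash
python3 -m crank '[[0,0,-4.6,0,0,0,0],[-1.8,2.6,-4.6,0,0,10,0],[-3.7,5.3,-4.6,0,0,20,0],[-5.8,8.3,-4.6,0,0,29,0],[-5.9,8.3,-4.6,0,0,32.1,0]]'; python3 -m crank '[[0,0,0,0,0,0,0],[0,0,2,0,0,0,0],[0,0,4,0,0,0,0],[0,0,5,0,0,0,0],[0,0,5.1,0,0,0,0]]'; python3 -c "
from h import *
rel([.6705,.085,.054],np.radians(86.7))
c=snap('wrist','w4.png')"
```

```text
time: 4.25
tool_pos: [0.6729, 0.0841, 0.1038]
tool_rot: [3.14, -0.0, 1.51]
contact_force: [-0.1, 0.3, -0.2]
opening: 0.0004
time: 4.88
tool_pos: [0.6701, 0.0846, 0.0528]
tool_rot: [-3.141, -0.0, 1.516]
contact_force: [-0.0, 0.5, -0.0]
opening: 0.0004
pos [0.6701 0.0846 0.0528] yaw 86.8 shift cm [ 0.04  0.03 -0.12] turn [-0.05 -0.    0.13] F [-0.01  0.53 -0.02] open 0.0004404301512186549 t 4.875
```

View pics/w4.png

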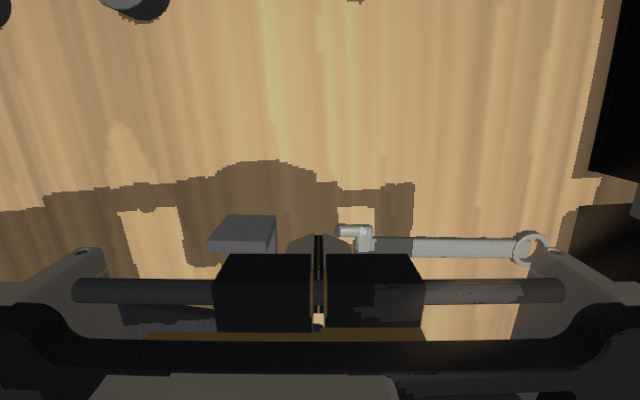

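```bash
python3 - <<'E'
from h import *
W=load('w4')
for u,z in [((222,215),.028),((277,215),.028),((208,240),.064),((277,240),.064),((208,252),.064),((277,252),.064)]: print(u,at(W,u,z).round(4))
v=np.array([14.8,3.7])
for a in (4,8,12,16,20):
    a=np.radians(a);c,s=np.cos(a),np.sin(a);print((np.array([[c,s],[-s,c]])@v-v).round(2))
E
```

```text
(222, 215) [0.602  0.0975 0.028 ]
(277, 215) [0.641  0.0954 0.028 ]
(208, 240) [0.6049 0.0957 0.064 ]
(277, 240) [0.6458 0.0936 0.064 ]
(208, 252) [0.6035 0.0878 0.064 ]
(277, 252) [0.645  0.0857 0.064 ]
[ 0.22 -1.04]
[ 0.37 -2.1 ]
[ 0.45 -3.16]
[ 0.45 -4.22]
[ 0.37 -5.29]
```

```bash
python3 -m crank '[[0,-0.6,0,0,0,0,0],[0,-1.2,0,0,0,0,0],[0.22,-2.24,0,0,0,-4,0],[0.37,-3.3,0,0,0,-8,0],[0.45,-4.36,0,0,0,-12,0]]'; python3 -c "
from h import *
rel([.6705,.085,.054],np.radians(86.7))
c=snap('top','t5.png')
cv2.imwrite('pics/t5z.png',cv2.resize(c['frame'][140:300,240:480,::-1],None,fx=3,fy=3,interpolation=cv2.INTER_CUBIC))"
```

```text
time: 5.55
tool_pos: [0.6276, 0.0916, 0.0541]
tool_rot: [3.139, 0.0, 1.727]
contact_force: [2.8, 0.4, 0.6]
opening: 0.0006
pos [0.6276 0.0916 0.0541] yaw 98.9 shift cm [-1.32  4.13  0.02] turn [ 1.700e-01 -1.000e-02  1.225e+01] F [2.77 0.38 0.61] open 0.0006402460622257981 t 5.55
```

View pics/t5z.png

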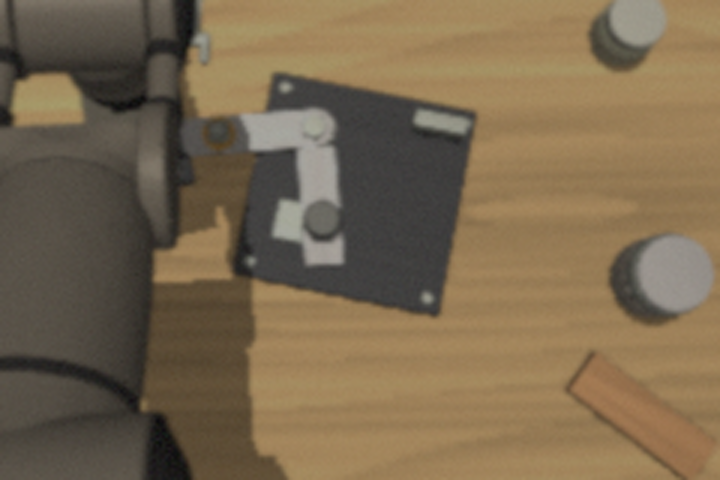

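The bracket is turning now (force 2.8 N), so I'll continue the arc.

```bash
for i in 1; do python3 -m crank '[[0.22,-1.04,0,0,0,-4,0],[0.37,-2.1,0,0,0,-8,0],[0.45,-3.16,0,0,0,-12,0],[0.45,-4.22,0,0,0,-16,0],[0.37,-5.29,0,0,0,-20,0]]'; done;  python3 -m crank '[[0.22,-1.04,0,0,0,-4,0],[0.37,-2.1,0,0,0,-8,0],[0.45,-3.16,0,0,0,-12,0],[0.45,-4.22,0,0,0,-16,0],[0.37,-5.29,0,0,0,-20,0]]'; python3 -c "
from h import *
rel([.6705,.085,.054],np.radians(86.7))
c=snap('top','t6.png')
cv2.imwrite('pics/t6z.png',cv2.resize(c['frame'][140:300,240:480,::-1],None,fx=3,fy=3,interpolation=cv2.INTER_CUBIC))"
```

```text
time: 6.22
tool_pos: [0.5748, 0.0878, 0.0541]
tool_rot: [3.139, 0.0, 2.075]
contact_force: [1.6, 3.3, 2.0]
opening: 0.0008
time: 6.85
tool_pos: [0.5261, 0.0655, 0.054]
tool_rot: [3.14, 0.0, 2.424]
contact_force: [-0.9, 4.5, 3.2]
opening: 0.0005
pos [0.5261 0.0655 0.054 ] yaw 138.9 shift cm [-9.59 10.96  0.02] turn [ 1.100e-01 -5.000e-02  5.217e+01] F [-0.88  4.51  3.19] open 0.0005406152410960613 t 6.85
```

View pics/t6z.png

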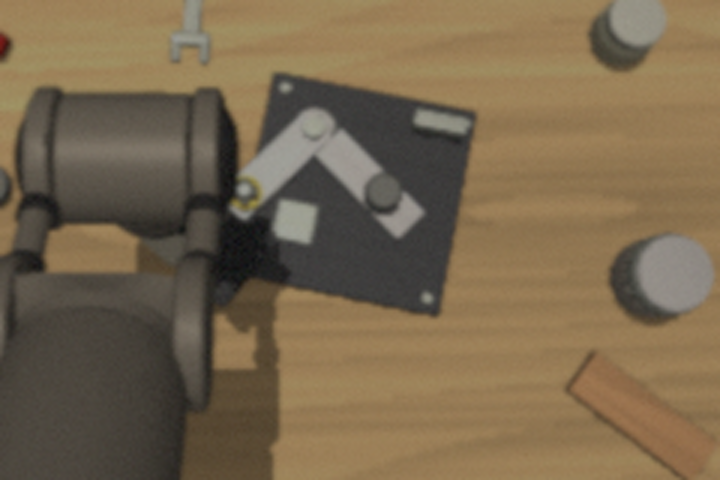

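```bash
python3 -m crank '[[0.22,-1.04,0,0,0,-4,0],[0.37,-2.1,0,0,0,-8,0],[0.45,-3.16,0,0,0,-12,0],[0.45,-4.22,0,0,0,-16,0],[0.37,-5.29,0,0,0,-20,0]]';  python3 -m crank '[[0.11,-0.52,0,0,0,-2,0],[0.22,-1.04,0,0,0,-4,0],[0.3,-1.57,0,0,0,-6,0],[0.33,-1.83,0,0,0,-7,0],[0.33,-1.83,0,0,0,-7,0]]'; python3 -c "
from h import *
rel([.6705,.085,.054],np.radians(86.7))
c=snap('top','t7.png')
cv2.imwrite('pics/t7z.png',cv2.resize(c['frame'][140:300,240:480,::-1],None,fx=3,fy=3,interpolation=cv2.INTER_CUBIC))"
```

```text
time: 7.52
tool_pos: [0.4878, 0.028, 0.0537]
tool_rot: [3.141, -0.001, 2.772]
contact_force: [-2.5, 4.8, 5.8]
opening: 0.0001
time: 8.15
tool_pos: [0.4782, 0.0119, 0.0536]
tool_rot: [3.141, -0.001, 2.892]
contact_force: [-2.6, 2.7, 4.6]
opening: 0.0006
pos [0.4782 0.0119 0.0536] yaw 165.7 shift cm [-16.83  11.84  -0.06] turn [-3.000e-02 -8.000e-02  7.898e+01] F [-2.64  2.74  4.58] open 0.0006464603676985778 t 8.15
```

View pics/t7z.png

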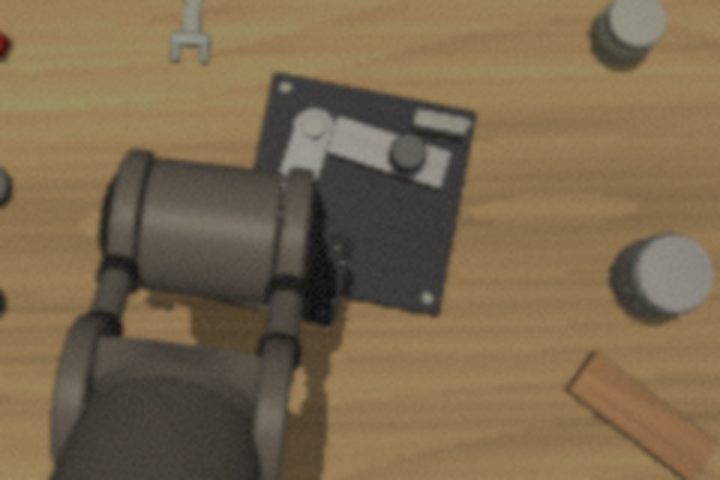

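```bash
python3 -m crank '[[0.06,-0.3,0,0,0,-1,0],[0.11,-0.6,0,0,0,-2,0],[0.15,-0.9,0,0,0,-3,0],[0.15,-1.2,0,0,0,-4,0],[0.15,-1.2,0,0,0,-4,0]]'; python3 -c "
from h import *
rel([.6705,.085,.054],np.radians(86.7))
c=snap('top','t8.png')
cv2.imwrite('pics/t8z.png',cv2.resize(c['frame'][160:220,320:410,::-1],None,fx=8,fy=8,interpolation=cv2.INTER_CUBIC))"
```

```text
time: 8.82
tool_pos: [0.4744, 0.0002, 0.0532]
tool_rot: [3.141, -0.0, 2.963]
contact_force: [-1.6, 3.0, 2.6]
opening: 0.0005
pos [4.744e-01 2.000e-04 5.320e-02] yaw 169.8 shift cm [-17.79  11.83  -0.08] turn [-0.000e+00 -1.000e-02  8.307e+01] F [-1.58  2.95  2.59] open 0.00045143309973305894 t 8.825
```

View pics/t8z.png

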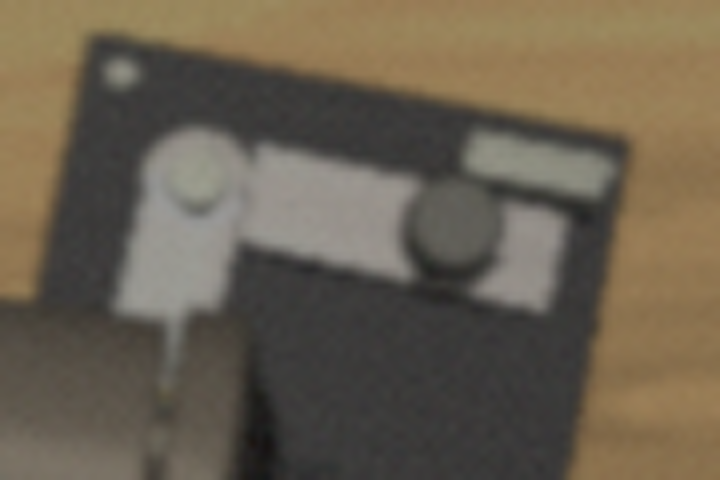

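```bash
python3 -m crank '[[0,-0.2,0,0,0,0,0],[0,-0.4,0,0,0,0,0],[0,-0.6,0,0,0,0,0],[0,-0.6,0,0,0,0,0]]';  python3 -m crank '[[0,-0.2,0,0,0,0,0],[0,-0.4,0,0,0,0,0],[0,-0.4,0,0,0,0,0]]'; python3 -c "
from h import *
rel([.6705,.085,.054],np.radians(86.7))
c=snap('top','t9.png')
cv2.imwrite('pics/t9z.png',cv2.resize(c['frame'][160:220,320:410,::-1],None,fx=8,fy=8,interpolation=cv2.INTER_CUBIC))"
```

```text
time: 9.38
tool_pos: [0.4735, -0.0047, 0.0531]
tool_rot: [3.14, -0.0, 2.963]
contact_force: [-1.0, 8.9, 3.3]
opening: 0.0005
time: 9.75
tool_pos: [0.4732, -0.0056, 0.0531]
tool_rot: [3.135, -0.0, 2.961]
contact_force: [2.7, 27.3, 2.8]
opening: 0.0002
pos [ 0.4732 -0.0056  0.0531] yaw 169.7 shift cm [-1.778e+01  1.246e+01 -1.000e-02] turn [ 0.31 -0.28 82.95] F [ 2.66 27.32  2.79] open 0.00021931495561273824 t 9.75
```

View pics/t9z.png

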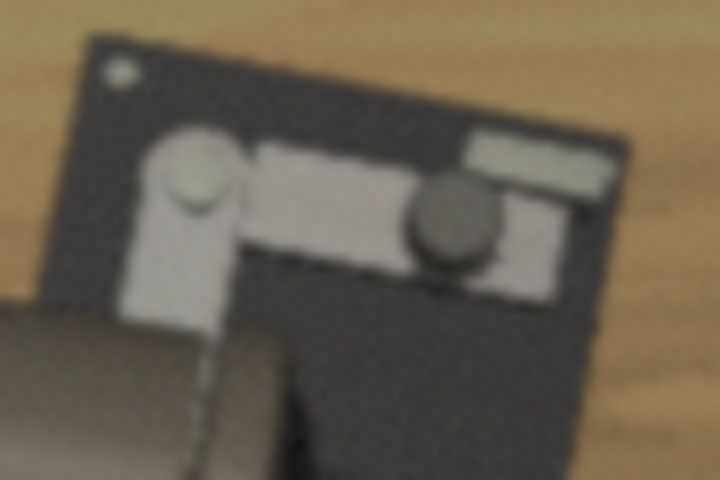

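The capped leg rests on the stop (reaction 27 N). Next I'll back off, lift and go to the cap.

```bash
python3 -m crank '[[0,1,0,0,0,0,0],[0,2,-1,0,0,0,0],[0,3,-4,0,0,0,0.3],[0,6,-8,0,0,0,0.65],[0,11,-9,0,0,0,0.65]]'; python3 -c "
from h import *
rel([.4535,.2513,.13],np.radians(167))"
```

```text
time: 10.42
tool_pos: [0.4945, 0.0985, 0.1466]
tool_rot: [3.141, 0.007, 2.961]
contact_force: [0.1, 0.7, -0.6]
opening: 0.0263
pos [0.4945 0.0985 0.1466] yaw 169.7 shift cm [ 6.79 14.29  1.62] turn [0.04 0.38 2.66] F [ 0.11  0.72 -0.6 ] open 0.026300896607468885 t 10.425
```

```bash
python3 -m crank '[[2.2,4.8,0.5,0,0,1,0.65],[4.5,9.5,1,0,0,2,0.65],[6.8,14.3,1.6,0,0.2,2.7,0.65],[6.8,14.3,1.6,0,0.2,2.7,0.65],[6.8,14.3,1.6,0,0.2,2.7,0.65]]'; python3 -c "
from h import *
c=snap('wrist','w10.png'); c=snap('top','t10.png')
cv2.imwrite('pics/t10z.png',cv2.resize(c['frame'][140:260,270:410,::-1],None,fx=5,fy=5,interpolation=cv2.INTER_CUBIC))
rel([.4535,.2513,.03],np.radians(167))"
```

```text
time: 11.05
tool_pos: [0.451, 0.2511, 0.1275]
tool_rot: [-3.141, -0.002, 2.917]
contact_force: [-0.4, -0.9, -0.2]
opening: 0.0596
pos [0.4513 0.2504 0.1275] yaw 167.0 shift cm [-0.22  0.14  9.75] turn [ 0.   -0.15  0.03] F [ 0.04 -0.05  0.22] open 0.06012913244934735 t 11.15
```

View pics/w10.png

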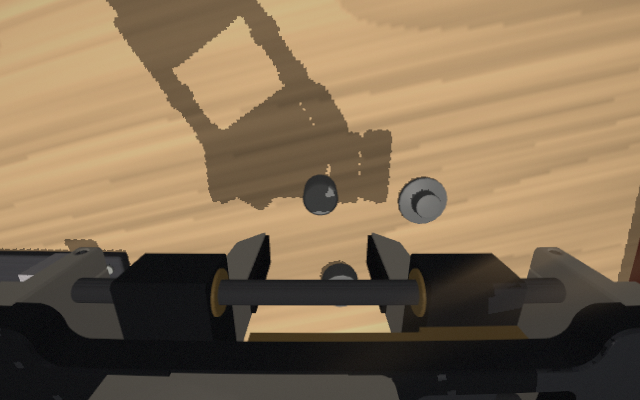

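View pics/t10z.png

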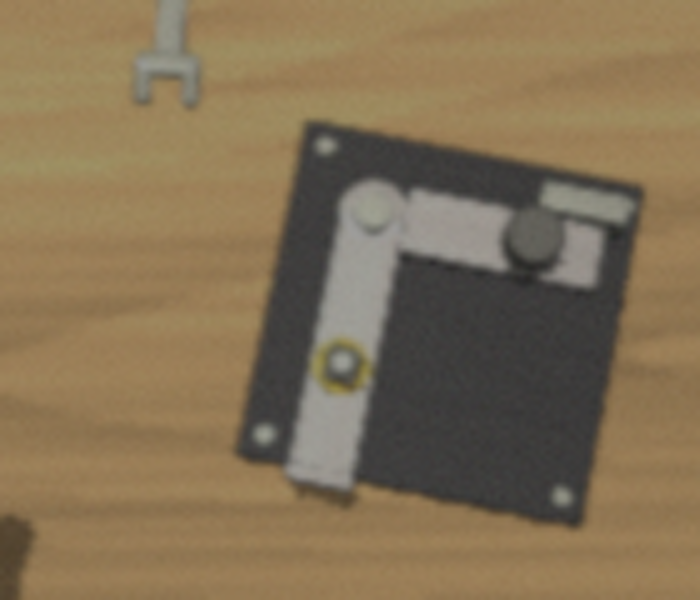

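```bash
python3 - <<'E'
from h import *
W=load('w10');T=load('t10')
f=W['frame']; z=f[160:230,290:355,::-1]
cv2.imwrite('pics/w10z.png',cv2.resize(z,None,fx=8,fy=8,interpolation=cv2.INTER_CUBIC))
for X in ([.4535,.2513,.034],[.4535,.2513,0],[.4513,.2504,.034]): print(proj(W,X))
zz=lambda u,v:(270+(u+.5)/5-.5,140+(v+.5)/5-.5)
print('stud',at(T,zz(341,362),.056),'piv',at(T,zz(373,209),.036),'ring',at(T,zz(343,367),.034),'tab',at(T,zz(325,472),.064))
E
```

```text
[320.09420129 201.40375585]
[319.89828342 191.11409944]
[318.65091554 199.45290419]
stud [ 0.52082984 -0.04150933  0.056     ] piv [ 0.60926649 -0.06130237  0.036     ] ring [ 0.5204571  -0.04269348  0.034     ] tab [ 0.46057622 -0.03171111  0.064     ]
```

View pics/w10z.png

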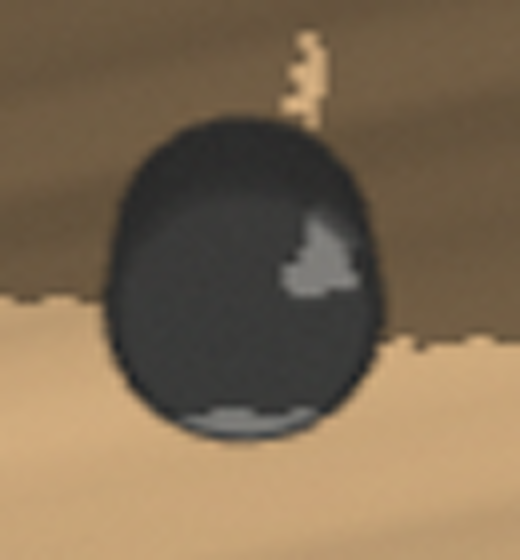

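```bash
python3 - <<'E'
from h import *
W=load('w10'); A=at(W,(320.3,199.3),.034); print(A)
rel([A[0],A[1],.029],np.radians(167))
E
```

```text
[0.45149806 0.25195178 0.034     ]
pos [0.4513 0.2504 0.1275] yaw 167.0 shift cm [-0.01  0.16  9.85] turn [ 0.   -0.15  0.03] F [ 0.04 -0.05  0.22] open 0.06012913244934735 t 11.15
```

```bash
python3 -m crank '[[0,0.15,4,0,0,0,0.65],[0,0.15,7.5,0,0,0,0.65],[0,0.15,9.8,0,0,0,0.65],[0,0.15,9.8,0,0,0,0.65],[0,0.15,9.8,0,0,0,0.65]]' 50; python3 -c "
from h import *
rel([.4515,.252,.029],np.radians(167))"
```

```text
time: 11.78
tool_pos: [0.4517, 0.2525, 0.0301]
tool_rot: [3.141, -0.002, 2.915]
contact_force: [0.7, -0.4, 0.3]
opening: 0.0599
pos [0.4517 0.2525 0.0301] yaw 167.0 shift cm [ 0.   -0.06  0.11] turn [ 0.05 -0.12  0.04] F [ 0.71 -0.41  0.29] open 0.05991220314068853 t 11.775
```

```bash
python3 -m crank '[[0,0,0,0,0,0,0.4],[0,0,0,0,0,0,0.2],[0,0,0,0,0,0,0.2],[0,0,0,0,0,0,0.2],[0,0,0,0,0,0,0.2]]' 50; python3 -m crank '[[0,0,-2,0,0,0,0.2],[0,0,-4,0,0,0,0.2],[0,0,-7,0,0,0,0.2],[0,0,-10,0,0,0,0.2]]';  python3 -c "
from h import *
c=snap('wrist','w11.png')
rel([.521,-.042,.13],np.radians(167))"
```

```text
time: 12.4
tool_pos: [0.4506, 0.253, 0.0292]
tool_rot: [3.142, -0.003, 2.917]
contact_force: [-0.6, 0.0, -0.1]
opening: 0.0189
time: 12.9
tool_pos: [0.4507, 0.2528, 0.1299]
tool_rot: [-3.141, -0.004, 2.917]
contact_force: [0.8, -0.2, 1.3]
opening: 0.0183
pos [0.4528 0.2536 0.1338] yaw 167.1 shift cm [-13.24 -27.3    0.31] turn [0.19 0.09 0.12] F [2.01 0.43 3.27] open 0.01860436779901375 t 12.95
```

View pics/w11.png

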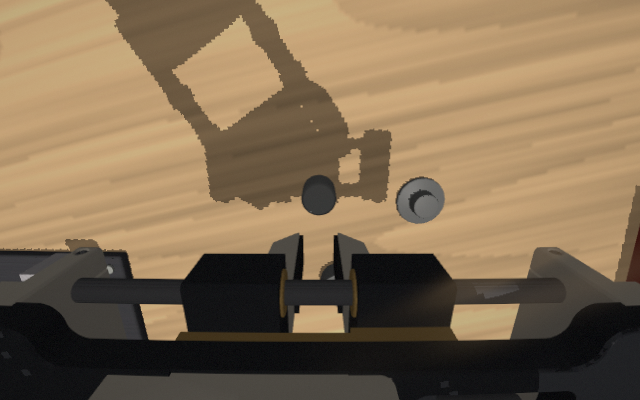

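```bash
python3 - <<'E'
from h import *
W=load('w11'); 
print(proj(load('w10'),[.4513,.2504,.108]))
f=W['frame']; cv2.imwrite('pics/w11z.png',cv2.resize(f[160:320,230:420,::-1],None,fx=4,fy=4,interpolation=cv2.INTER_CUBIC))
for uv in [(318.7,200)]: print(at(W,uv,.034))
c=snap('scene','s11.png'); cv2.imwrite('pics/s11z.png',cv2.resize(c['frame'][180:340,360:520,::-1],None,fx=4,fy=4,interpolation=cv2.INTER_CUBIC))
rel([.4515,.252,.029],np.radians(167))
E
```

```text
[318.79033887 232.67152419]
[0.45213346 0.25183035 0.034     ]
pos [0.4527 0.2536 0.1321] yaw 167.1 shift cm [ 0.1  -0.22 10.31] turn [0.19 0.09 0.12] F [0.48 0.2  0.16] open 0.018492580550005282 t 13.0
```

View pics/w11z.png

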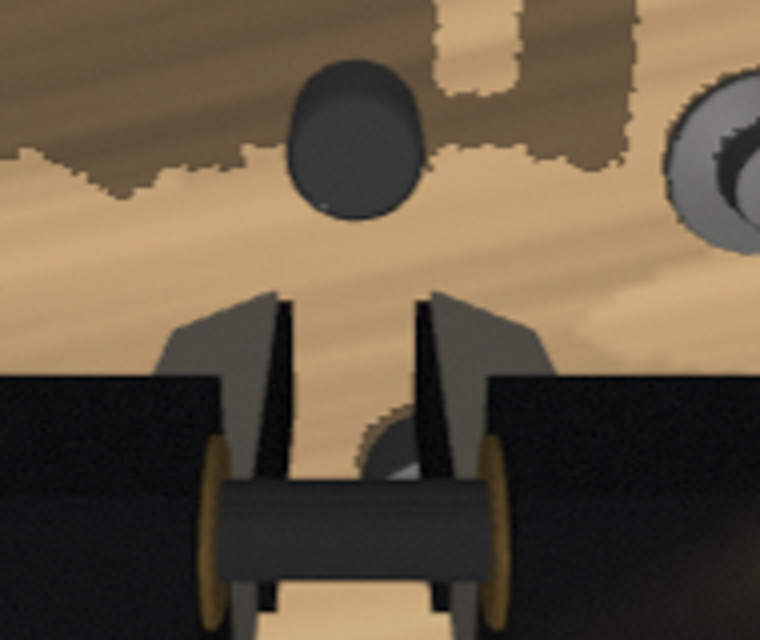

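View pics/s11z.png

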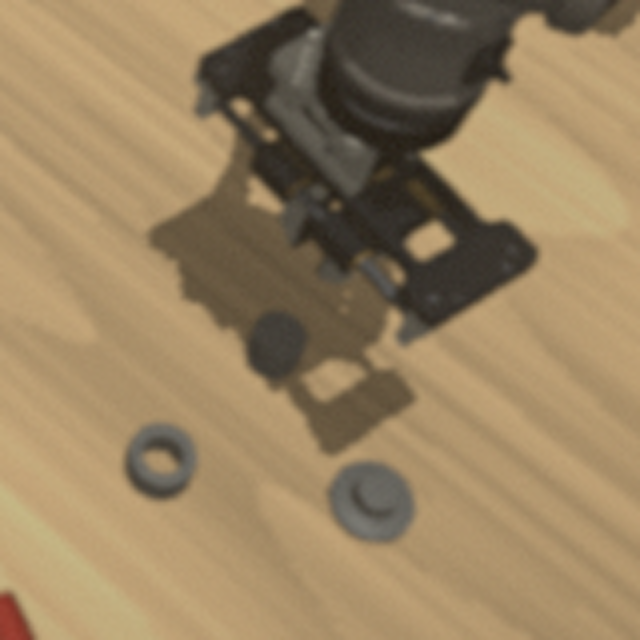

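```bash
python3 - <<'E'
from h import *
S=load('s11')
for z in (.09,.1,.113,.132,.145,.16):
    u=proj(S,[.4527,.2536,z]); print(z,u,(u-np.array([360,180]))*4)
cv2.imwrite('pics/s11y.png',cv2.resize(S['frame'][215:275,400:470,::-1],None,fx=10,fy=10,interpolation=cv2.INTER_CUBIC))
print(robot.nose_length)
E
```

```text
0.09 [433.94017288 252.13025958] [295.76069153 288.52103831]
0.1 [434.81899983 250.18442045] [299.27599934 280.7376818 ]
0.113 [435.9828173  247.60802041] [303.9312692  270.43208165]
0.132 [437.72869565 243.74403555] [310.91478259 254.9761422 ]
0.145 [438.95513779 241.03035165] [315.82055116 244.1214066 ]
0.16 [440.40375325 237.82580172] [321.61501301 231.30320688]
0.019
```

View pics/s11y.png

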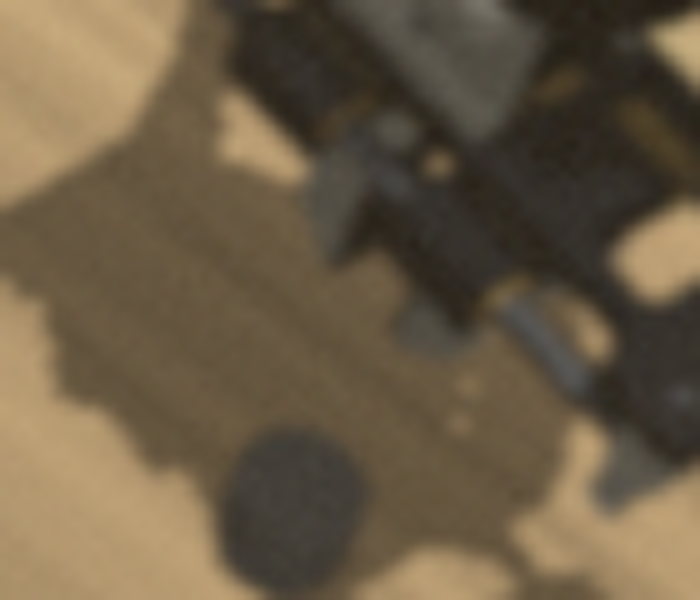

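The fingers closed above the cap without touching it, and earlier they only caught the tab once they were lower. So the fingertips seem to sit higher than TCP minus 19 mm. I'll check this directly by touching clear bench gently.

```bash
python3 -m crank '[[0,-5,2,0,0,0,0.2],[0,-9,6,0,0,0,0.2],[0,-9,9,0,0,0,0.2],[0,-9,10.8,0,0,0,0.2],[0,-9,10.8,0,0,0,0.2]]'; python3 -m crank '[[0,0,0,0,0,0,0.2],[0,0,0.3,0,0,0,0.2],[0,0,0.6,0,0,0,0.2],[0,0,0.6,0,0,0,0.2]]';python3 -c "
from h import *
rel([.4515,.252,.029],np.radians(167))
c=snap('scene','s12.png'); cv2.imwrite('pics/s12z.png',cv2.resize(c['frame'][180:300,360:500,::-1],None,fx=5,fy=5,interpolation=cv2.INTER_CUBIC))"
```

```text
time: 13.62
tool_pos: [0.4291, 0.1648, 0.0195]
tool_rot: [-3.14, -0.007, 2.916]
contact_force: [-0.2, -0.3, -0.8]
opening: 0.0185
time: 14.12
tool_pos: [0.4304, 0.1653, 0.0151]
tool_rot: [3.142, -0.003, 2.917]
contact_force: [-0.1, 0.5, 0.2]
opening: 0.0185
pos [0.4304 0.1653 0.0151] yaw 167.1 shift cm [-0.12  8.92 -1.39] turn [ 0.   -0.2   0.12] F [-0.14  0.52  0.2 ] open 0.018511031425060883 t 14.125
```

View pics/s12z.png

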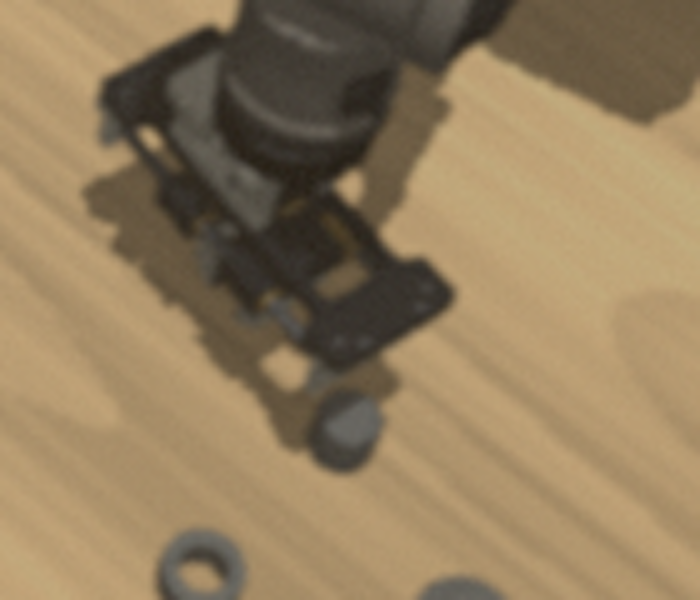

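```bash
python3 -m crank '[[0,0,0.4,0,0,0,0.2],[0,0,0.8,0,0,0,0.2],[0,0,1.2,0,0,0,0.2],[0,0,1.2,0,0,0,0.2]]'; python3 -m crank '[[0,0,0.3,0,0,0,0.2],[0,0,0.5,0,0,0,0.2],[0,0,0.5,0,0,0,0.2]]'
```

```text
time: 14.68
tool_pos: [0.4302, 0.1652, 0.0027]
tool_rot: [-3.141, -0.004, 2.917]
contact_force: [0.3, 0.9, 0.1]
opening: 0.0183
time: 15.05
tool_pos: [0.4303, 0.1652, -0.002]
tool_rot: [-3.141, -0.004, 2.917]
contact_force: [-0.0, -0.7, 0.4]
opening: 0.0181
```

```bash
python3 -m crank '[[0,0,0.2,0,0,0,0.2],[0,0,0.4,0,0,0,0.2],[0,0,0.4,0,0,0,0.2]]'; python3 -m crank '[[0,0,0.2,0,0,0,0.2],[0,0,0.3,0,0,0,0.2],[0,0,0.3,0,0,0,0.2]]'
```

```text
time: 15.42
tool_pos: [0.4305, 0.1653, -0.0054]
tool_rot: [3.141, -0.003, 2.917]
contact_force: [-2.1, 0.2, 8.7]
opening: 0.0179
time: 15.8
tool_pos: [0.4306, 0.1653, -0.0056]
tool_rot: [3.141, -0.002, 2.917]
contact_force: [-9.5, -3.7, 43.4]
opening: 0.0186
```

Bench contact comes at tool z ≈ -5 mm, so the fingertips are at about tool z + 5 mm, which is 24 mm above where nose_length would put them. xy looks consistent. I'll correct for this and regrasp.

```bash
python3 -m crank '[[0,0,-2,0,0,0,0.2],[0,0,-6,0,0,0,0.5],[0,3,-6.5,0,0,0,0.65],[0,7,-6.5,0,0,0,0.65],[0,8.9,-6.5,0,0,0,0.65]]'; python3 -m crank '[[0,0,0,0,0,0,0.65],[0,0,0,0,0,0,0.65]]'; python3 -c "
from h import *
c=snap('wrist','w13.png');cv2.imwrite('pics/w13z.png',cv2.resize(c['frame'][120:280,220:430,::-1],None,fx=3.5,fy=3.5,interpolation=cv2.INTER_CUBIC))
rel([.4517,.252,.003],np.radians(167))"
```

```text
time: 16.42
tool_pos: [0.4508, 0.2535, 0.0562]
tool_rot: [3.141, -0.003, 2.918]
contact_force: [0.2, 0.2, -0.5]
opening: 0.0537
time: 16.68
tool_pos: [0.4498, 0.2511, 0.0557]
tool_rot: [-3.14, -0.005, 2.917]
contact_force: [-0.9, -0.6, -0.2]
opening: 0.0598
pos [0.45   0.251  0.0558] yaw 167.1 shift cm [-0.17  0.15  5.28] turn [-0.05 -0.25  0.08] F [-0.01  0.69 -0.19] open 0.059658951208050946 t 16.725
```

View pics/w13z.png

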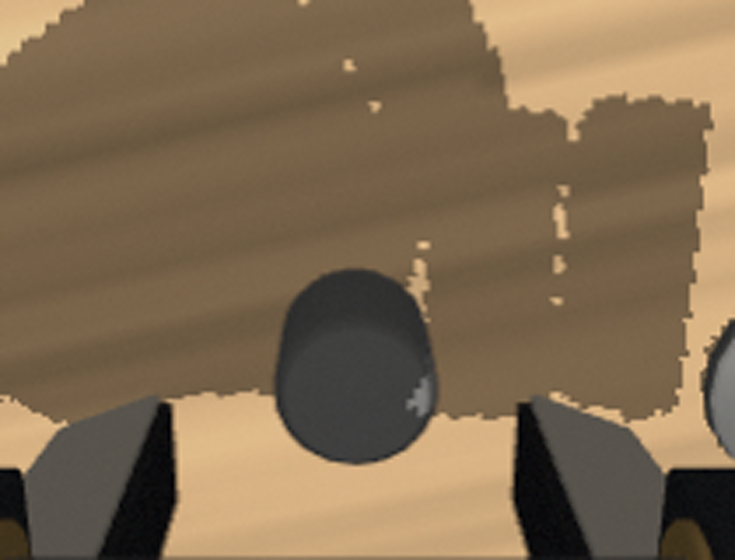

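```bash
python3 - <<'E'
from h import *
W=load('w13'); A=at(W,(220+356/3.5,120+394/3.5),.034); print(A); rel([A[0],A[1],.003],np.radians(167))
E
python3 -m crank '[[-0.1,0.15,1.5,0,0,0,0.65],[-0.1,0.15,3,0,0,0,0.65],[-0.1,0.15,4.5,0,0,0,0.65],[-0.1,0.15,5.3,0,0,0,0.65],[-0.1,0.15,5.3,0,0,0,0.65]]' 50
```

```text
[0.45139237 0.25211226 0.034     ]
pos [0.45   0.251  0.0558] yaw 167.1 shift cm [-0.14  0.15  5.28] turn [-0.05 -0.25  0.08] F [-0.01  0.69 -0.19] open 0.059658951208050946 t 16.725
time: 17.35
tool_pos: [0.4511, 0.253, 0.0023]
tool_rot: [-3.141, -0.005, 2.917]
contact_force: [-0.0, -0.0, 0.6]
opening: 0.0598
```

```bash
python3 -m crank '[[0,0,0,0,0,0,0.4],[0,0,0,0,0,0,0.2],[0,0,0,0,0,0,0.2],[0,0,0,0,0,0,0.2],[0,0,0,0,0,0,0.2]]' 50; python3 -m crank '[[0,0,-2,0,0,0,0.2],[0,0,-5,0,0,0,0.2],[0,0,-8,0,0,0,0.2],[0,0,-11,0,0,0,0.2]]';  python3 -c "
from h import *
c=snap('wrist','w14.png')
rel([.521,-.042,.12],np.radians(167))"
```

```text
time: 17.98
tool_pos: [0.4518, 0.2534, 0.0035]
tool_rot: [3.141, -0.003, 2.917]
contact_force: [0.1, 0.1, 4.0]
opening: 0.0331
time: 18.48
tool_pos: [0.4517, 0.253, 0.1139]
tool_rot: [-3.141, -0.004, 2.917]
contact_force: [0.2, -0.4, -0.8]
opening: 0.0328
pos [0.4537 0.2539 0.1177] yaw 167.1 shift cm [-13.16 -27.34  -0.3 ] turn [0.19 0.08 0.12] F [1.72 0.99 2.35] open 0.03281813024672333 t 18.525
```

View pics/w14.png

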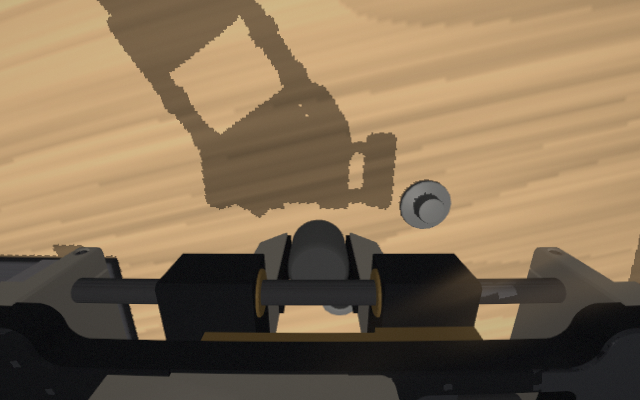

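```bash
python3 -m crank '[[-2.6,-5.4,0,0,0,0,0.2],[-5.2,-10.8,0,0,0,0,0.2],[-7.8,-16.2,0,0,0,0,0.2],[-10.4,-21.6,0,0,0,0,0.2],[-13.1,-27,0,0,0,0,0.2]]' 50; python3 -m crank '[[0,0,0,0,0,0,0.2],[0,0,0,0,0,0,0.2],[0,0,0,0,0,0,0.2]]'; python3 -c "
from h import *
c=snap('wrist','w15.png');c=snap('scene','s15.png');cv2.imwrite('pics/s15z.png',cv2.resize(c['frame'][150:290,240:400,::-1],None,fx=5,fy=4.2,interpolation=cv2.INTER_CUBIC))
rel([.521,-.039,.07],np.radians(167))"
```

```text
time: 19.15
tool_pos: [0.5195, -0.0412, 0.1124]
tool_rot: [3.141, -0.004, 2.917]
contact_force: [1.5, 1.3, -0.5]
opening: 0.0331
time: 19.52
tool_pos: [0.519, -0.0379, 0.1125]
tool_rot: [3.141, -0.004, 2.918]
contact_force: [-0.7, -0.2, -0.3]
opening: 0.0329
pos [ 0.5192 -0.0379  0.1127] yaw 167.2 shift cm [-0.21 -0.07  4.27] turn [ 0.01 -0.21  0.23] F [ 0.8  -0.08 -0.15] open 0.0330496516921207 t 19.625
```

View pics/w15.png

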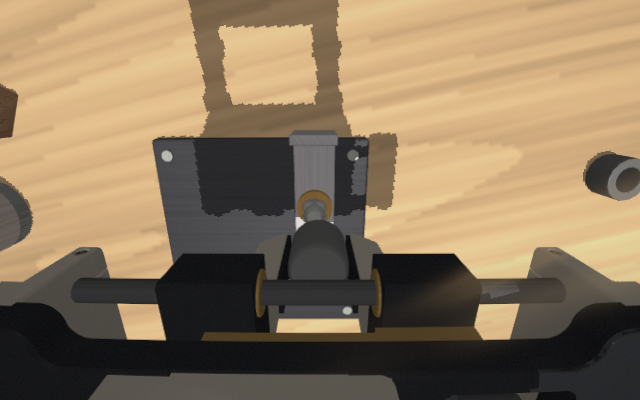

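View pics/s15z.png

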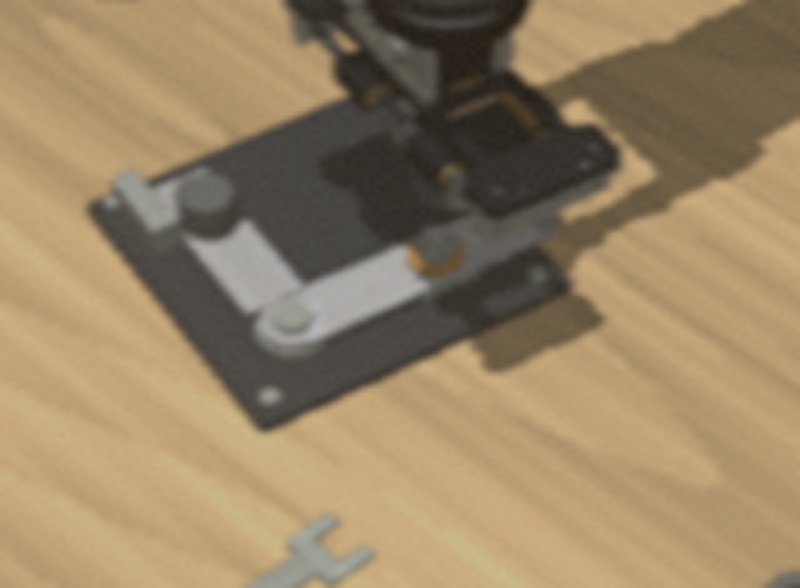

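```bash
python3 - <<'E'
from h import *
W=load('w15'); cv2.imwrite('pics/w15z.png',cv2.resize(W['frame'][120:290,250:390,::-1],None,fx=5,fy=3.5,interpolation=cv2.INTER_CUBIC))
for xy in [(.521,-.039),(.521,-.042)]:
    print(xy,[proj(W,[*xy,z]).round(1).tolist() for z in (.034,.056)])
    S=load('s15'); print([((proj(S,[*xy,z])-[240,150])*[5,4.2]).round(1).tolist() for z in (.034,.056)])
E
```

```text
(0.521, -0.039) [[318.7, 206.8], [318.8, 215.7]]
[[435.9, 249.3], [436.1, 230.5]]
(0.521, -0.042) [[315.5, 207.5], [315.2, 216.5]]
[[431.9, 246.6], [432.1, 227.7]]
```

View pics/w15z.png

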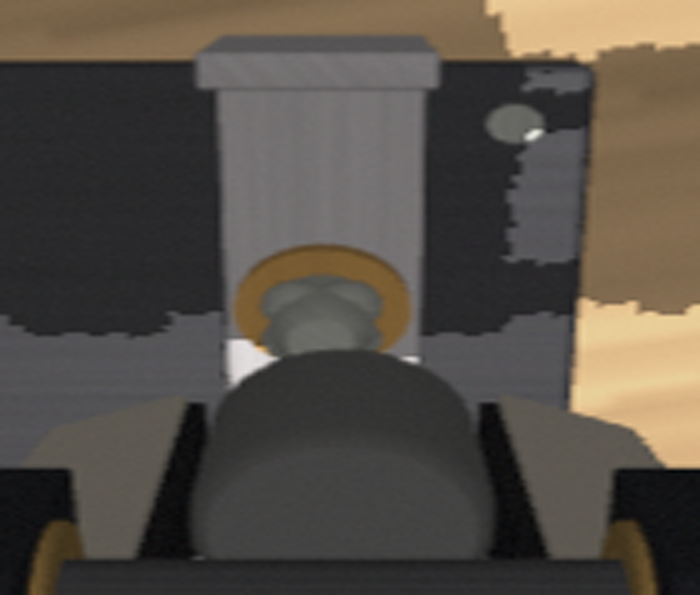

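```bash
python3 - <<'E'
from h import *
W=load('w15'); y=np.radians(167.2); xt=np.array([np.cos(y),np.sin(y)])
t=np.array([.5192,-.0379])
for z in (.108,.1097,.112): print(proj(W,[*(t+.017*xt),z]))
for s in [(.5205,-.0425),(.521,-.042),(.5195,-.0425)]:
    s=np.array(s);print(s,proj(W,[*(s+.016*xt),.034]),proj(W,[*s,.034]))
print(at(W,(314.6,120+246/3.5),.034)[:2]-.016*xt)
rel([.5205,-.0425,.07],np.radians(167))
E
```

```text
[320.03185751 217.8483389 ]
[320.04880104 218.86260969]
[320.07221286 220.26422504]
[ 0.5205 -0.0425] [314.72781624 189.93061517] [314.79479108 207.06222899]
[ 0.521 -0.042] [315.40928477 190.34159752] [315.46327821 207.45775275]
[ 0.5195 -0.0425] [314.47153426 188.86508164] [314.54341899 206.03687031]
[ 0.52079218 -0.04268298]
pos [ 0.5192 -0.0379  0.1127] yaw 167.2 shift cm [-0.24 -0.42  4.27] turn [ 0.01 -0.21  0.23] F [ 0.8  -0.08 -0.15] open 0.0330496516921207 t 19.625
```

```bash
python3 -m crank '[[-0.2,-0.35,0,0,0,0,0.2],[-0.2,-0.35,1,0,0,0,0.2],[-0.2,-0.35,2.5,0,0,0,0.2],[-0.2,-0.35,3.7,0,0,0,0.2],[-0.2,-0.35,3.7,0,0,0,0.2]]' 50; python3 -m crank '[[0,0,0,0,0,0,0.2],[0,0,0,0,0,0,0.2]]'; python3 -c "
from h import *
c=snap('wrist','w16.png');cv2.imwrite('pics/w16z.png',cv2.resize(c['frame'][120:290,250:390,::-1],None,fx=5,fy=3.5,interpolation=cv2.INTER_CUBIC));c=snap('scene','s16.png');cv2.imwrite('pics/s16z.png',cv2.resize(c['frame'][180:240,290:370,::-1],None,fx=9,fy=9,interpolation=cv2.INTER_CUBIC))
rel([.5205,-.0425,.07],np.radians(167))"
```

```text
time: 20.25
tool_pos: [0.5195, -0.0429, 0.0741]
tool_rot: [3.142, -0.007, 2.917]
contact_force: [-0.1, -0.7, -0.5]
opening: 0.0329
time: 20.5
tool_pos: [0.5208, -0.0432, 0.0761]
tool_rot: [3.142, -0.003, 2.917]
contact_force: [0.6, -0.7, -0.9]
opening: 0.0328
pos [ 0.5208 -0.0432  0.0761] yaw 167.1 shift cm [0.04 0.06 0.61] turn [-0.   -0.15  0.11] F [ 0.35  0.66 -0.89] open 0.03274743457456726 t 20.6
```

View pics/w16z.png

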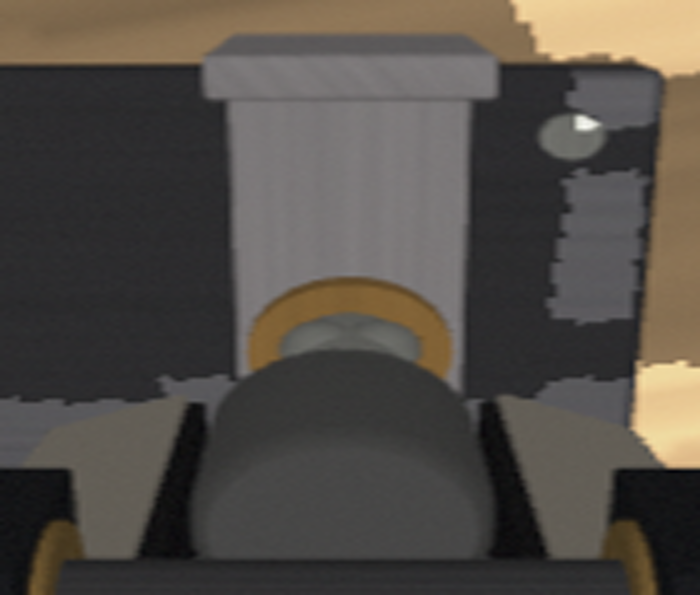

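View pics/s16z.png

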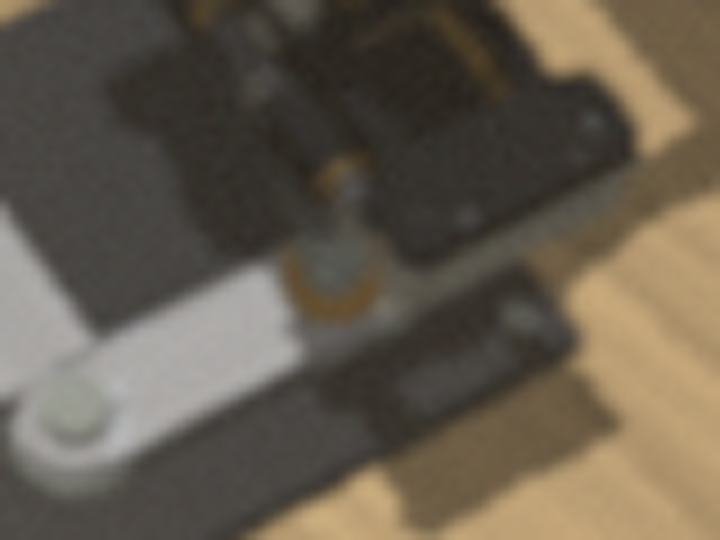

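```bash
python3 - <<'E'
from h import *
W=load('w16'); y=np.radians(167.1); xt=np.array([np.cos(y),np.sin(y)]);yt=np.array([np.sin(y),-np.cos(y)])
r=at(W,(250+351/5,120+279/3.5),.034)[:2]-.016*xt
for z in (.0715,.0735): 
  c=at(W,(250+342.5/5,120+350/3.5),z)[:2]-.017*xt
  print(r,c,'move mm x',(r-c)@xt*1e3,'y',(r-c)@yt*1e3)
E
```

```text
[ 0.52053424 -0.04268396] [ 0.52227859 -0.04443852] move mm x 2.092036470730465 y 1.3208561774913545
[ 0.52053424 -0.04268396] [ 0.52147527 -0.0442568 ] move mm x 1.2684196127436957 y 1.3230626568165436
```

```bash
python3 -m crank '[[0.12,0.12,0,0,0,0,0.2],[0.12,0.12,0.8,0,0,0,0.2],[0.12,0.12,1.5,0,0,0,0.2],[0.12,0.12,2,0,0,0,0.2],[0.12,0.12,2,0,0,0,0.2]]' 60; python3 -c "
from h import *
c=snap('wrist','w17.png');cv2.imwrite('pics/w17z.png',cv2.resize(c['frame'][120:290,250:390,::-1],None,fx=5,fy=3.5,interpolation=cv2.INTER_CUBIC))
rel([.5205,-.0425,.05],np.radians(167))"
```

```text
time: 21.22
tool_pos: [0.5194, -0.0417, 0.0552]
tool_rot: [-3.142, -0.004, 2.917]
contact_force: [0.1, -0.3, -0.0]
opening: 0.0328
pos [ 0.5195 -0.0416  0.0554] yaw 167.1 shift cm [-0.12 -0.06  0.54] turn [-0.   -0.23  0.12] F [ 0.48 -0.26 -0.34] open 0.032658309207370784 t 21.275
```

View pics/w17z.png

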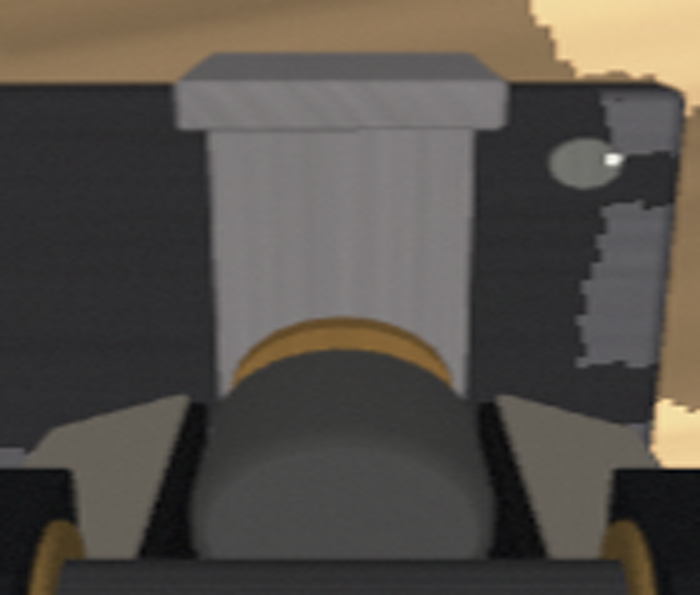

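```bash
python3 - <<'E'
from h import *
W=load('w17'); y=np.radians(167.1); xt=np.array([np.cos(y),np.sin(y)]);yt=np.array([np.sin(y),-np.cos(y)])
r=at(W,(250+342/5,120+319/3.5),.034)[:2]-.016*xt
for z in (.051,.0525): 
  c=at(W,(250+342.5/5,120+350/3.5),z)[:2]-.017*xt
  print(r,c,'move mm x',(r-c)@xt*1e3,'y',(r-c)@yt*1e3)
E
```

```text
[ 0.52012924 -0.04278876] [ 0.52072529 -0.04287175] move mm x 0.5995410415615124 y -0.052174584449379675
[ 0.52012924 -0.04278876] [ 0.52012542 -0.04273604] move mm x -0.015486401290978773 y -0.05053540861951583
```

Within about half a millimetre. Now pressing down.

```bash
python3 -m crank '[[0.02,0,0.2,0,0,0,0.2],[0.02,0,0.4,0,0,0,0.2],[0.02,0,0.6,0,0,0,0.2],[0.02,0,0.6,0,0,0,0.2]]' 60; python3 -m crank '[[0,0,0.15,0,0,0,0.2],[0,0,0.3,0,0,0,0.2],[0,0,0.3,0,0,0,0.2]]'
```

```text
time: 21.78
tool_pos: [0.5204, -0.0418, 0.0502]
tool_rot: [3.142, -0.001, 2.917]
contact_force: [3.7, -0.7, 3.3]
opening: 0.0329
time: 22.15
tool_pos: [0.5212, -0.042, 0.0486]
tool_rot: [3.142, 0.002, 2.917]
contact_force: [2.2, -0.5, 12.5]
opening: 0.033
```

```bash
python3 -m crank '[[0,0,0.15,0,0,0,0.2],[0,0,0.3,0,0,0,0.2],[0,0,0.3,0,0,0,0.2]]'; python3 -m crank '[[0,0,0.15,0,0,0,0.2],[0,0,0.3,0,0,0,0.2],[0,0,0.3,0,0,0,0.2]]'
```

```text
time: 22.52
tool_pos: [0.5205, -0.0419, 0.0441]
tool_rot: [3.142, -0.001, 2.917]
contact_force: [5.3, -0.7, 2.0]
opening: 0.0328
time: 22.9
tool_pos: [0.5201, -0.0418, 0.04]
tool_rot: [3.142, -0.002, 2.917]
contact_force: [7.6, -2.0, -6.1]
opening: 0.0327
```

Clicked: the force peaked at about 12.5 N, then reversed. I'll continue down to the seat stop, easing the side load.

```bash
python3 -m crank '[[-0.05,0,0.2,0,0,0,0.2],[-0.1,0,0.4,0,0,0,0.2],[-0.1,0,0.4,0,0,0,0.2]]' 60; python3 -m crank '[[0,0,0.15,0,0,0,0.2],[0,0,0.3,0,0,0,0.2],[0,0,0.3,0,0,0,0.2]]'; python3 -c "
from h import *
c=snap('wrist','w18.png');cv2.imwrite('pics/w18z.png',cv2.resize(c['frame'][120:290,250:390,::-1],None,fx=5,fy=3.5,interpolation=cv2.INTER_CUBIC))
rel([.5205,-.0425,.05],np.radians(167))"
```

```text
time: 23.28
tool_pos: [0.5203, -0.0419, 0.0366]
tool_rot: [-3.142, -0.003, 2.917]
contact_force: [4.1, -0.7, 2.5]
opening: 0.0328
time: 23.65
tool_pos: [0.5203, -0.0419, 0.0342]
tool_rot: [-3.141, -0.003, 2.917]
contact_force: [1.5, -1.7, 6.8]
opening: 0.0328
pos [ 0.5204 -0.0419  0.0342] yaw 167.1 shift cm [-0.02 -0.06 -1.58] turn [-0.   -0.16  0.11] F [ 3.1  -0.83  6.79] open 0.03280149574527595 t 23.7
```

View pics/w18z.png

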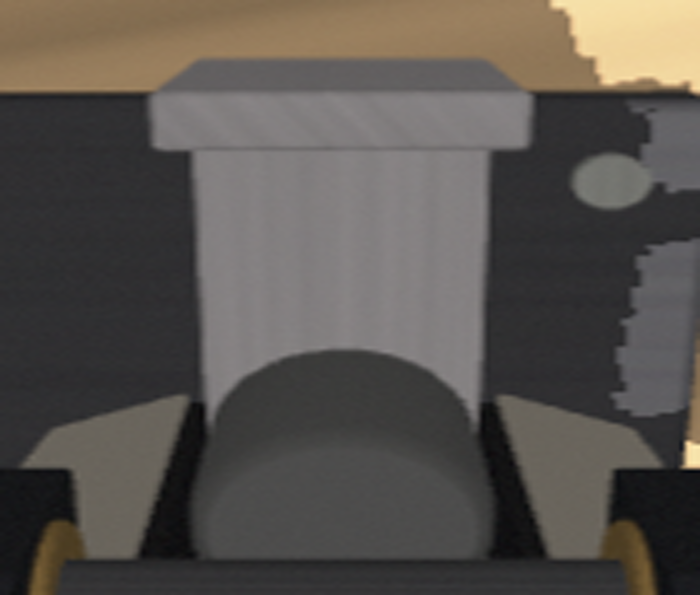

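```bash
python3 -m crank '[[0,0,0.1,0,0,0,0.2],[0,0,0.2,0,0,0,0.2],[0,0,0.2,0,0,0,0.2]]' 60; python3 -m crank '[[0,0,0.1,0,0,0,0.2],[0,0,0.1,0,0,0,0.2],[0,0,0.1,0,0,0,0.2]]'
```

```text
time: 24.08
tool_pos: [0.5204, -0.0419, 0.0333]
tool_rot: [-3.141, -0.002, 2.917]
contact_force: [-0.7, -0.8, 17.0]
opening: 0.0332
time: 24.45
tool_pos: [0.5205, -0.0419, 0.0332]
tool_rot: [-3.141, -0.002, 2.917]
contact_force: [-4.4, 0.3, 24.3]
opening: 0.0327
```

```bash
python3 -m crank '[[0,0,0.05,0,0,0,0.2],[0,0,0.05,0,0,0,0.2],[0,0,0.05,0,0,0,0.2],[0,0,0.05,0,0,0,0.2],[0,0,0.05,0,0,0,0.2]]' 60; python3 -m crank '[[0,0,0,0,0,0,0.2],[0,0,0,0,0,0,0.2],[0,0,0,0,0,0,0.2],[0,0,0,0,0,0,0.2],[0,0,0,0,0,0,0.2]]' 60; python3 -c "
from h import *
c=snap('top','t19.png');cv2.imwrite('pics/t19z.png',cv2.resize(c['frame'][160:220,320:410,::-1],None,fx=8,fy=8,interpolation=cv2.INTER_CUBIC))
c=snap('wrist','w19.png');cv2.imwrite('pics/w19z.png',cv2.resize(c['frame'][120:290,250:390,::-1],None,fx=5,fy=3.5,interpolation=cv2.INTER_CUBIC))
rel([.5205,-.0425,.05],np.radians(167))"
```

```text
time: 25.08
tool_pos: [0.5205, -0.0419, 0.0331]
tool_rot: [-3.141, -0.001, 2.917]
contact_force: [-5.3, 0.4, 29.2]
opening: 0.0331
time: 25.7
tool_pos: [0.5205, -0.0419, 0.0331]
tool_rot: [-3.141, -0.001, 2.917]
contact_force: [-5.3, -0.1, 28.9]
opening: 0.0329
pos [ 0.5205 -0.0419  0.0331] yaw 167.1 shift cm [-0.01 -0.06 -1.69] turn [-0.01 -0.08  0.13] F [-5.13  0.29 30.12] open 0.03296942387660328 t 25.8
```

View pics/t19z.png

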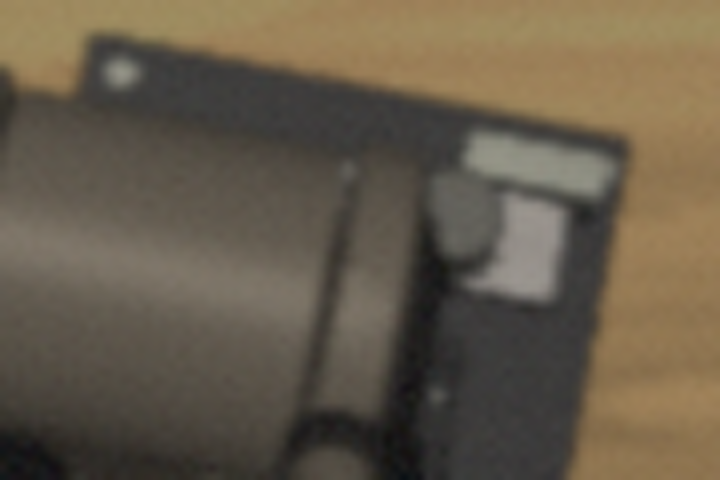

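View pics/w19z.png

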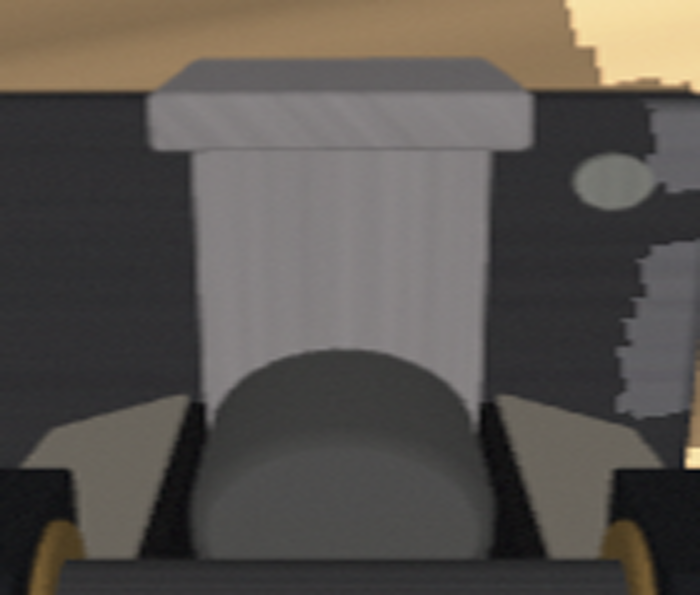

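The bracket is still on the stop, the cap hasn't slipped in the fingers, and the force holds at a steady 29 N against the rigid stop. Handing in.

```bash
python3 -c "
from h import *
print(robot.hand_in())
rel([.5205,-.0425,.05],np.radians(167))"
```

```text
the job is handed in; nothing more can be done
None
the job is handed in; nothing more can be done
```

I turned the bracket against its stop, snapped the loose cap onto the bare stud and pressed it right down. I handed the job in at about 26 s, still gripping the cap and holding it down. No verdict was reported.

**What the last checks showed:**
- **Bracket:** the push against the stop reached 27 N. In the last top view the capped leg was in the same place, still against the stop block.
- **Click:** resistance peaked at about 12.5 N, then dropped and reversed.
- **Seat ring:** the tool stalled at z = 33 mm, about 4 mm below where the cap should have first met the ring. The force then rose and held steady at 29 N. The ring itself was hidden behind the cap, so "right down" rests on the height and the force.
- **Cap position:** it was level to within a small fraction of a degree by the tool reading. It was within about 0.6 mm of the stud's axis just before pressing. It did not slip in the fingers under the final push.

**What went wrong on the way:**
- **Fingertip height:** touching the bench showed the fingertips about 24 mm higher than `robot.nose_length` and the reported tool position imply. Because of this, my first push at the tab and my first grasp of the cap missed; both passed over without moving anything. I corrected for it and repeated both.
- **Camera disagreement:** the top and scene cameras differed by 3 to 6 mm, mostly in y. I lined up the final fit with the wrist camera instead.
- **Bystanders:** I saw none of them disturbed in the pictures, but I did not measure their positions at the end.

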